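# Load the relay tester and press its plunger

## Robot

A 6-joint arm with a two-finger parallel gripper is mounted at the origin on the work surface. World frame = base frame: x ahead of the robot, y to its left, z up, the work surface at z = 0. Lengths are in m, angles in rad, forces in N, time in s.
With the tool pointing down it reaches from about 0.35 to 0.8 m from the base axis. Payload 7.3 kg.
Tool frame: the origin (TCP) lies between the finger pads; the fingertips stand 25 mm ahead of it and the grasp point (between the pads) lies 6 mm ahead of it (r.tip_extent is the distance from the TCP to the fingertips, in m); z points along the fingers, y is the direction in which the jaws open and shut (so a half turn about z gives the same grasp; the last joint's range is limited). The gripper opens to 85 mm and grips with 20 to 120 N. Pads are 22 mm wide; open, the fingers measure 114 mm over their backs; the gripper's body (76 mm by 85 mm) begins 54 mm behind the grasp point. The pads swing forward as they close: fully open they stand 13 mm farther back than shut.
Start: joints at [-1.446, 0.342, 1.524, -0, 1.275, -0.146], TCP at [0.14, -0.506, 0.256] pointing down, gripper open.
Joint ranges: [-2.53, 2.53], [-0.77, 2.02], [0.04, 2.7], [-1, 4.14], [0.28, 2.66], [-3.11, 3.11]. Speed limits (rad/s): [2.57, 2.57, 3.14, 3.14, 3.14, 3.14].

## Interface

Orientations are given as a unit quaternion [x, y, z, w].
In Python, from workcell import r, command_gripper, optics gives the robot as it stands. The module is installed in compiled form; this text tells all that it offers. Calls block until the motion is done:
- r.reach(position, orientation): joint-space move of the TCP to a pose.
- r.move_straight(position, orientation=None, speed=0.15, max_force=None): straight line of the TCP; orientation=None keeps the orientation; speed is the mean speed in m/s. With max_force (N) it stops when the force on the tool has changed by that much, and returns True; else False.
- r.movej(angles): joint-space move.
- command_gripper(opening, force=None): finger opening in m; force is the grip in N (None keeps the last); returns when the fingers have stopped.
- r.hold(seconds).
- r.solve_ik(position, orientation): joint angles nearest the present ones, or None.
- r.read_state(): the state.
- optics.get_image(name): name is "scene" or "top"; returns (picture, depth): 480x640x3 uint8, red, green, blue; 480x640 float32, m along the optical axis (not along the pixel's ray), 0 where there is no reading.
- optics.camera_model(name): a dict with "K" (3x3 intrinsics, pixels), "k1" (the pictures are not rectified: a ray, as slopes to the right and down, at radius r is drawn at 1 + k1 r^2 times it, then the intrinsics apply), "R" (3x3) and "t" (3): a world point X has camera coordinates R X + t. Camera axes: x right, y down, z forward; pixel columns grow to the right and rows downward; lengths in m; the calibration is good to about 2 mm. A picture is of the moment at which its call begins. camera_model takes no time and is no camera call.
A pose or a line that the arm cannot do raises r.PlanningError and nothing moves.
- r.finish_job(): hands the job in, once; it reports no verdict.
The state is a dict: "time_s": time; "joint_positions": joint angles; "dq": joint speeds; "tau": joint torques, N m; "eef_pos": TCP position; "eef_rot": TCP orientation; "contact_force": force on the tool from outside, world axes, zero at the start; "torque": the same for the moment, N m; "grip_width": finger opening in m.
Only numpy, scipy, OpenCV 4.12 (cv2) and the standard library are available. Lean on these libraries where they do the work, as an engineer would, in place of code of your own. Each camera call takes 0.05 s, during which the arm holds its last target.

## Task

Slide both grey relay modules into the tilted feed rail of the test station, foot plates under the rail's lips and black connector noses facing downhill, until the first is fully home against the end stop and the second is up against the first. Then press the station's spring plunger all the way down to its stop, keep it there for about a second, let it spring back up and take the arm away. Leave the bottle, the wire reel and the empty metal frame where they stand.

Things in the scene. Friction and masses are not known exactly. Their poses are not given: they have to be found in the camera images.
- relay_a_center (a point): centre, half-way up, of one of two identical relay modules, upright on the bench, any yaw: 80 mm long (own x), 46 wide (y), 60 high (z), about 150 g. On a foot plate 80 x 46 x 6 mm stands a grey body 30 mm wide, from x = -40 to +20 mm, up to 60 mm; the +x end is a black connector nose, a low step 30 wide, 20 long, up to 28 mm. Grip the tall body across its 30 mm width, above the foot plate
- relay_b_center (a point): the same point and axes of the other, identical relay module
- relay_a_nose (a point): tip of the connector nose of the module of relay_a_center: its +x end, 40 mm from the centre, 17 mm above the underside
- relay_b_nose (a point): tip of the connector nose of the module of relay_b_center, likewise
- relay_a: the module of relay_a_center, origin in the middle of its underside, axes as for its centre
- relay_b: the module of relay_b_center, origin likewise
- rail_stop (a point): lower end of the aluminium feed rail: middle of its floor at the face of the end stop (34 mm high), 45 mm above the bench. Own x points along the rail downhill (16 degrees down), y across, z square to the floor. A module that is home has its centre at x = -40 mm (first) or -120 mm (second). Modules do not slide by themselves, they must be pushed. The station is fixed; its place and yaw vary, downhill is roughly +y
- rail_lips (a point): middle of the rail floor where the lips begin, 150 mm uphill of the stop, same axes. From here down the rail is a channel 51 mm wide inside with a lip over each edge: underside of the lips 9.5 mm, top 13 mm above the floor, slot between them 38 mm. Foot plates run under the lips, so keep fingertips over 15 mm above the floor. The last 25 mm before the lips is a flared lead-in
- rail_entry (a point): upper end of the rail: middle of the rail floor, 250 mm uphill of the stop, same axes. The 100 mm between here and the lips is an open apron: modules are set down on it and slid downhill under the lips; they cannot enter the rail otherwise
- plunger_top (a point): centre of the flat top of the round black plunger head (42 mm across), 148 mm above the bench when up, on a grey block 66 x 76 mm, 90 mm high, at the lower end of the station, 98 mm beyond the rail's stop (horizontally). It moves straight down when pressed
- plunger (a joint): how far the plunger is pressed, in m: 0 up, 0.025 at its stop. Spring return, about 6 N to start it and 14 N at the stop; it drives contact pins out of the rail's end stop into the first module's nose
- flux_bottle: bystander: white bottle, 50 mm across, 150 mm high, loose, origin in the middle of its underside
- wire_reel: bystander: bare metal reel lying flat, 68 mm across, 54 mm high, loose, origin in the middle of its underside
- frame: bystander: open frame of metal bars, 72 x 50 mm, 78 mm high, loose, origin in the middle of its underside
Things that resemble listed ones, but are neither listed nor needed, are in the scene too. Leave any purple look-alike of the relay_a alone. What is shaped like the relay_b but purple is not meant.

How it is judged:
On the way, in this order (a step that is already met when the one before it is completed fails the run):
1. both modules are home in the rail, one behind the other, noses downhill (((x of relay_a_nose in the frame of rail_stop between -0.006 and 0.004 m and x of relay_a_center in the frame of rail_stop below -0.026 m and y of relay_a_center in the frame of rail_stop between -0.006 and 0.006 m and z of relay_a_center in the frame of rail_stop between 0.025 and 0.035 m and angle between the x axis of each of relay_a_center, relay_b_center and the x axis of rail_stop, either way round below 0.12 rad and x of relay_b_nose in the frame of rail_stop between -0.09 and -0.076 m and x of relay_b_center in the frame of rail_stop below -0.106 m and y of relay_b_center in the frame of rail_stop between -0.006 and 0.006 m and z of relay_b_center in the frame of rail_stop between 0.025 and 0.035 m) or (x of relay_b_nose in the frame of rail_stop between -0.006 and 0.004 m and x of relay_b_center in the frame of rail_stop below -0.026 m and y of relay_b_center in the frame of rail_stop between -0.006 and 0.006 m and z of relay_b_center in the frame of rail_stop between 0.025 and 0.035 m and angle between the x axis of each of relay_b_center, relay_a_center and the x axis of rail_stop, either way round below 0.12 rad and x of relay_a_nose in the frame of rail_stop between -0.09 and -0.076 m and x of relay_a_center in the frame of rail_stop below -0.106 m and y of relay_a_center in the frame of rail_stop between -0.006 and 0.006 m and z of relay_a_center in the frame of rail_stop between 0.025 and 0.035 m))), for 0.2 s.
2. the plunger is held down at its stop, with both modules home (value of joint plunger above 0.022 m and ((x of relay_a_nose in the frame of rail_stop between -0.006 and 0.004 m and x of relay_a_center in the frame of rail_stop below -0.026 m and y of relay_a_center in the frame of rail_stop between -0.006 and 0.006 m and z of relay_a_center in the frame of rail_stop between 0.025 and 0.035 m and angle between the x axis of each of relay_a_center, relay_b_center and the x axis of rail_stop, either way round below 0.12 rad and x of relay_b_nose in the frame of rail_stop between -0.09 and -0.076 m and x of relay_b_center in the frame of rail_stop below -0.106 m and y of relay_b_center in the frame of rail_stop between -0.006 and 0.006 m and z of relay_b_center in the frame of rail_stop between 0.025 and 0.035 m) or (x of relay_b_nose in the frame of rail_stop between -0.006 and 0.004 m and x of relay_b_center in the frame of rail_stop below -0.026 m and y of relay_b_center in the frame of rail_stop between -0.006 and 0.006 m and z of relay_b_center in the frame of rail_stop between 0.025 and 0.035 m and angle between the x axis of each of relay_b_center, relay_a_center and the x axis of rail_stop, either way round below 0.12 rad and x of relay_a_nose in the frame of rail_stop between -0.09 and -0.076 m and x of relay_a_center in the frame of rail_stop below -0.106 m and y of relay_a_center in the frame of rail_stop between -0.006 and 0.006 m and z of relay_a_center in the frame of rail_stop between 0.025 and 0.035 m))), for 0.5 s.
At the end, for the whole second after the job is handed in: Both modules at rest in the rail, noses downhill: first nose within 6 mm of the stop, second nose 76 to 90 mm from it, each within 6 mm of the middle line, 5 mm of the floor, 0.12 rad of the rail; plunger, after 0.5 s within 3 mm of its stop, up again within 3 mm (((x of relay_a_nose in the frame of rail_stop between -0.006 and 0.004 m and x of relay_a_center in the frame of rail_stop below -0.026 m and y of relay_a_center in the frame of rail_stop between -0.006 and 0.006 m and z of relay_a_center in the frame of rail_stop between 0.025 and 0.035 m and angle between the x axis of each of relay_a_center, relay_b_center and the x axis of rail_stop, either way round below 0.12 rad and x of relay_b_nose in the frame of rail_stop between -0.09 and -0.076 m and x of relay_b_center in the frame of rail_stop below -0.106 m and y of relay_b_center in the frame of rail_stop between -0.006 and 0.006 m and z of relay_b_center in the frame of rail_stop between 0.025 and 0.035 m) or (x of relay_b_nose in the frame of rail_stop between -0.006 and 0.004 m and x of relay_b_center in the frame of rail_stop below -0.026 m and y of relay_b_center in the frame of rail_stop between -0.006 and 0.006 m and z of relay_b_center in the frame of rail_stop between 0.025 and 0.035 m and angle between the x axis of each of relay_b_center, relay_a_center and the x axis of rail_stop, either way round below 0.12 rad and x of relay_a_nose in the frame of rail_stop between -0.09 and -0.076 m and x of relay_a_center in the frame of rail_stop below -0.106 m and y of relay_a_center in the frame of rail_stop between -0.006 and 0.006 m and z of relay_a_center in the frame of rail_stop between 0.025 and 0.035 m)) and value of joint plunger below 0.003 m and linear speed of each of relay_a, relay_b below 0.02 m/s); the robot touches nothing.
It fails at once if a bystander (bottle, reel, frame) is moved by more than 25 mm or tipped (distance of any of flux_bottle, wire_reel, frame from where it was at the start of the episode above 0.025 m or angle between any of flux_bottle, wire_reel, frame's own z axis and vertical above 0.35 rad).
It also fails if it takes over 72 s, if anything falls off the work surface, if the arm or the gripper's body presses on something with over 40 N, if the wrist force passes 120 N, or if a joint passes its speed limit or range.

## Working session

There is one attempt and no reset: what is moved stays moved. The work goes in short steps, each a Python script; the robot and the scene stay as the last script left them, time stands still between calls to the robot, and variables do not carry over. Pictures are saved under pics/ and viewed, and the job is handed in when it is done.

```bash
mkdir -p pics; ls
python3 - <<'E'
from workcell import r, command_gripper, optics
import cv2, numpy as np
for n in ("scene","top"):
    im,d=optics.get_image(n); cv2.imwrite(f"pics/{n}0.png",im[:,:,::-1]); np.save(f"pics/{n}0d.npy",d)
    m=optics.camera_model(n); print(n,m)
    print((d>0).mean())
s=r.read_state();print(s["time_s"],s["eef_pos"],s["eef_rot"],s["grip_width"],r.tip_extent)
E
```

```text
pics
scene {'K': array([[455.66562224,   0.        , 322.47328492],
       [  0.        , 455.66562224, 240.89731343],
       [  0.        ,   0.        ,   1.        ]]), 'k1': -0.0971256986425866, 'R': array([[ 0.5968057 ,  0.80238441, -0.0014876 ],
       [ 0.68175559, -0.50805907, -0.52638892],
       [-0.42312206,  0.31313773, -0.85024261]]), 't': array([-0.27988733, -0.26969272,  1.26419602])}
0.9960123697916666
top {'K': array([[601.86258825,   0.        , 311.41885451],
       [  0.        , 601.86258825, 243.11205305],
       [  0.        ,   0.        ,   1.        ]]), 'k1': -0.14624088357248619, 'R': array([[-0.00258931, -0.99981712, -0.01894765],
       [-0.99300221,  0.00480785, -0.11799783],
       [ 0.11806735,  0.01850953, -0.99283307]]), 't': array([0.02733315, 0.48963953, 1.3322521 ])}
0.9960677083333334
0.1 [ 0.14042245 -0.50553128  0.25570148] [ 9.90845610e-01  1.34998141e-01  1.04341406e-05 -6.92240312e-04] 0.08533700978166461 0.025
```

View pics/scene0.png

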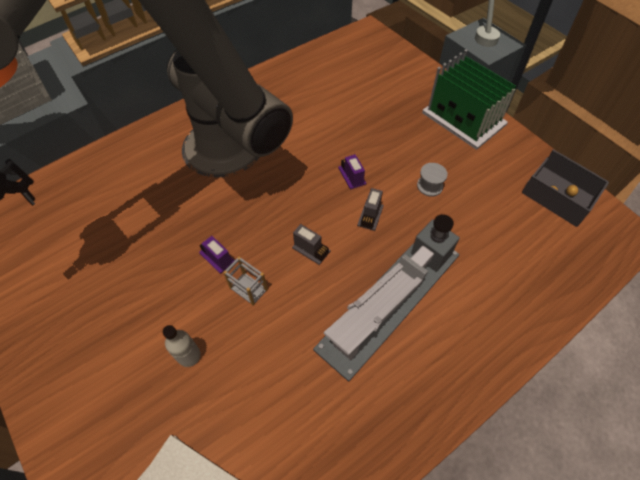

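View pics/top0.png

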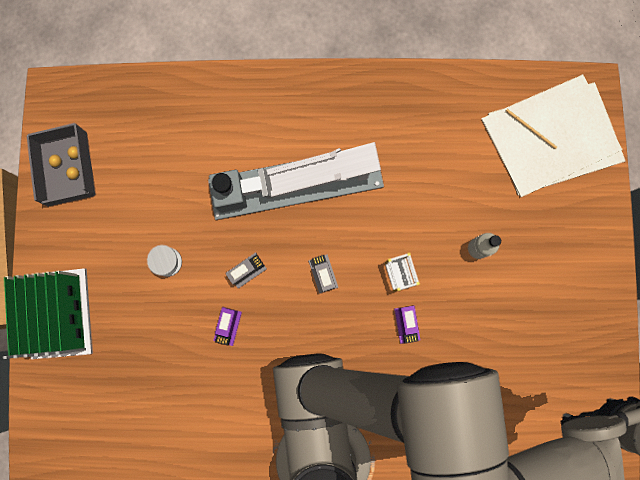

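The top view shows two grey modules at about (245,269) and (322,273), and two purple look-alikes at (227,325) and (406,323) to leave alone. The metal frame is at (401,272), the reel at (164,261), the bottle at (481,247), and the green card rack at (45,310). The station runs from the plunger at (222,183) to the apron end at (378,162). My choice is the two grey modules, and I'll check them in a close crop.

Run:
```python
import cv2
a=cv2.imread("pics/top0.png")
cv2.imwrite("pics/c1.png",cv2.resize(a[235:305,200:360],None,fx=5,fy=5,interpolation=cv2.INTER_CUBIC))
cv2.imwrite("pics/c2.png",cv2.resize(a[130:230,195:395],None,fx=4,fy=4,interpolation=cv2.INTER_CUBIC))
```

```text
(no output)
```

View pics/c1.png

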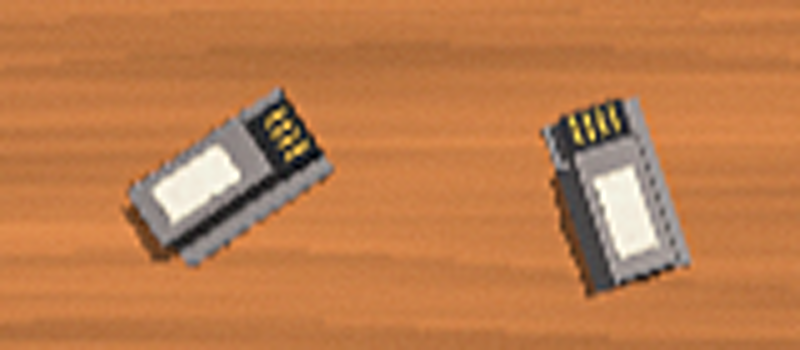

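View pics/c2.png

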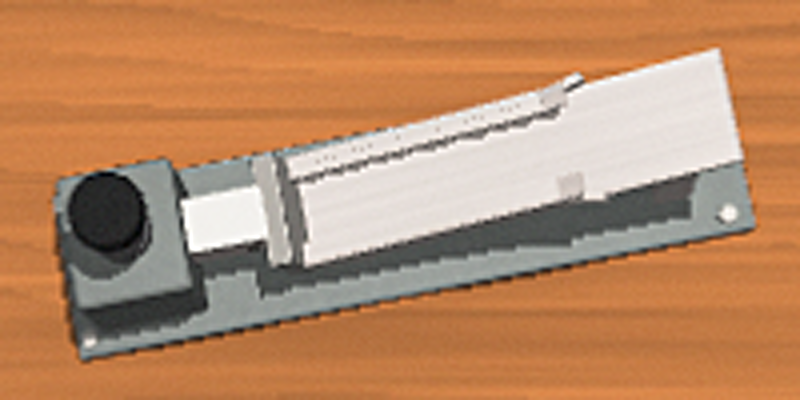

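The crop confirms both grey modules: white label on top, black nose with gold contacts at about (258,262) for the left one and (320,259) for the right one. Next I'll measure with rays at the known heights.

```bash
cat > h.py <<'E'
import numpy as np, cv2
from scipy.spatial.transform import Rotation as Rn
from workcell import r, command_gripper, optics
def rays(n,px):
    m=optics.camera_model(n); px=np.asarray(px,float).reshape(-1,1,2)
    u=cv2.undistortPoints(px,m["K"],np.array([m["k1"],0,0,0,0.]),).reshape(-1,2)
    d=np.c_[u,np.ones(len(u))]
    return -m["R"].T@m["t"], d@m["R"], m   # world origin, dirs with unit optical depth
def plane(n,px,z):
    o,d,_=rays(n,px); return o+d*((z-o[2])/d[:,2])[:,None]
def cloud(n,dep):
    v,u=np.mgrid[0:480,0:640]; o,d,_=rays(n,np.c_[u.ravel(),v.ravel()])
    return (o+d*dep.reshape(-1,1)).reshape(480,640,3)
def proj(n,X):
    m=optics.camera_model(n)
    return cv2.projectPoints(np.asarray(X,float).reshape(-1,1,3),cv2.Rodrigues(m["R"])[0],m["t"],m["K"],np.array([m["k1"],0,0,0,0.]))[0].reshape(-1,2)
E
cat > m.py <<'E'
from h import *
for n in ("top","scene"):
    im=cv2.imread(f"pics/{n}0.png"); d=np.load(f"pics/{n}0d.npy"); C=cloud(n,d); hsv=cv2.cvtColor(im,cv2.COLOR_BGR2HSV)
    tab=C[(abs(C[...,2])<.03)&(abs(C[...,0]-.5)<.2)&(abs(C[...,1])<.3)]; print(n,"table z",np.median(tab[:,2]),tab[:,2].std())
    roi=(C[...,0]>.3)&(C[...,0]<.85)&(abs(C[...,1])<.45)
    # module tops
    mk=(roi&(abs(C[...,2]-.06)<.008)&(hsv[...,1]<70)).astype(np.uint8)
    cs,_=cv2.findContours(mk,cv2.RETR_EXTERNAL,cv2.CHAIN_APPROX_NONE)
    for c in cs:
        if cv2.contourArea(c)<60: continue
        P=plane(n,c.reshape(-1,2),.06)[:,:2].astype(np.float32)*1000
        print("top60",np.mean(c.reshape(-1,2),0).round(),cv2.minAreaRect(P))
    # plunger head
    mk=(roi&(abs(C[...,2]-.148)<.01)&(im.max(2)<60)).astype(np.uint8)
    cs,_=cv2.findContours(mk,cv2.RETR_EXTERNAL,cv2.CHAIN_APPROX_NONE)
    for c in cs:
        if cv2.contourArea(c)<60: continue
        P=plane(n,c.reshape(-1,2),.148)[:,:2].astype(np.float32)*1000
        print("plunger",np.mean(c.reshape(-1,2),0).round(),cv2.fitEllipse(P), cv2.minEnclosingCircle(P))
E
python3 m.py
python3 - <<'E'
import cv2
a=cv2.imread("pics/scene0.png")
cv2.imwrite("pics/c3.png",cv2.resize(a[200:380,300:480],None,fx=3.3,fy=3.3,interpolation=cv2.INTER_CUBIC))
E
```

```text
top table z 0.00016630485103363846 0.004729707169286707
top60 [225. 320.] ((316.312255859375, 215.59237670898438), (19.892271041870117, 34.49285888671875), 76.31127166748047)
top60 [410. 319.] ((318.45611572265625, -188.91046142578125), (36.87089157104492, 19.52399253845215), 8.666387557983398)
top60 [324. 277.] ((411.8320007324219, -3.7233543395996094), (59.11109924316406, 29.240638732910156), 18.20268440246582)
top60 [240. 271.] ((424.22308349609375, 183.24240112304688), (30.300426483154297, 58.91949462890625), 33.663856506347656)
top60 [161. 259.] ((449.802490234375, 359.17315673828125), (65.12238311767578, 63.28841781616211), 45.9961051940918)
top60 [286. 180.] ((626.7467651367188, 82.87904357910156), (70.40872192382812, 97.99442291259766), 1.682296633720398)
plunger [495. 241.] ((479.01068115234375, -358.1915283203125), (20.67986297607422, 24.170467376708984), 33.0279541015625) ((478.4045715332031, -358.57598876953125), 12.476363182067871)
plunger [221. 182.] ((604.7980346679688, 212.9890594482422), (38.370304107666016, 41.72983932495117), 99.76301574707031) ((605.0086059570312,
[... 483 characters left out ...]
7229003906, 179.75894165039062), (28.816120147705078, 61.28841018676758), 33.185455322265625)
top60 [433. 173.] ((456.97491455078125, 355.45428466796875), (62.942012786865234, 66.73499298095703), 46.535247802734375)
top60 [355. 164.] ((316.1110534667969, 214.9525909423828), (20.43973731994629, 38.35228729248047), 72.3805160522461)
plunger [169. 332.] ((485.0245666503906, -360.6714782714844), (20.336868286132812, 26.174848556518555), 100.81776428222656) ((485.1294860839844, -361.322509765625), 13.42348861694336)
plunger [443. 223.] ((610.4800415039062, 208.46392822265625), (38.01744842529297, 42.95773696899414), 22.238672256469727) ((610.3917846679688, 207.91632080078125), 22.249914169311523)
```

View pics/c3.png

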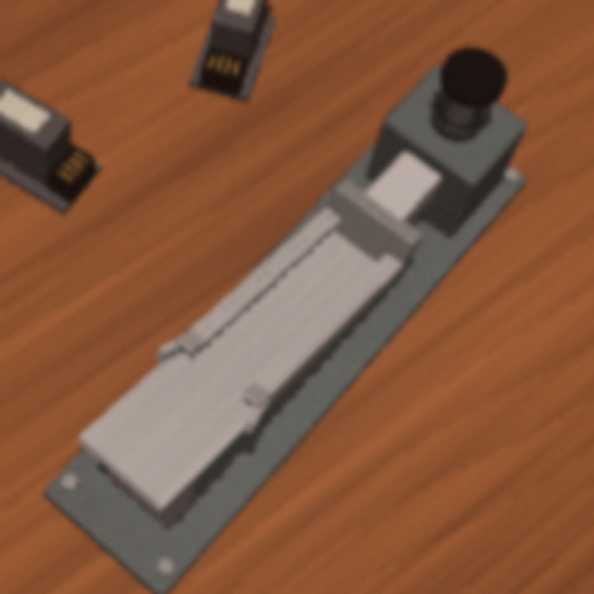

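The two cameras disagree by about 6 mm in a consistent direction, so I'll check that against the arm later. Now the rail pose from each camera.

```bash
cat > rail.py <<'E'
from h import *
T=np.deg2rad(16)
def frame(psi):
    x=np.array([np.cos(psi)*np.cos(T),np.sin(psi)*np.cos(T),-np.sin(T)]); y=np.array([-np.sin(psi),np.cos(psi),0]); return np.c_[x,y,np.cross(x,y)]
if __name__=="__main__":
  for n,P,seed in (("top",(604.9,213.1),(365,160)),("scene",(610.4,208.3),(350,330))):
    im=cv2.imread(f"pics/{n}0.png"); hsv=cv2.cvtColor(im,cv2.COLOR_BGR2HSV)
    mk=((hsv[...,1]<45)&(hsv[...,2]>120)).astype(np.uint8)
    _,lab=cv2.connectedComponents(mk); mk=(lab==lab[seed[1],seed[0]]).astype(np.uint8)
    c=max(cv2.findContours(mk,cv2.RETR_EXTERNAL,cv2.CHAIN_APPROX_NONE)[0],key=len).reshape(-1,2)
    P=np.array([*P,148.])/1000; psi=1.8
    for it in range(6):
        A=frame(psi); h=np.array([np.cos(psi),np.sin(psi),0]); S=P-h*.098; S[2]=.045
        o,d,_=rays(n,c); t=((S-o)@A[:,2])/(d@A[:,2]); X=(o+d*t[:,None]-S)@A
        ed=X[(X[:,0]>-.24)&(X[:,0]<-.19)]
        up=ed[ed[:,1]>0]; lo=ed[ed[:,1]<0]
        fu=np.polyfit(up[:,0],up[:,1],1); fl=np.polyfit(lo[:,0],lo[:,1],1)
        yc=(np.polyval(fu,-.215)+np.polyval(fl,-.215))/2
        end=X[abs(X[:,1]-yc)<.02]; end=end[end[:,0]<-.2]
        psi+= -yc/(.215*np.cos(T)+.098)*1.0
    print(n,"stop",S,"psi",np.rad2deg(psi),"yc",yc,"edges",fu,fl,"entry x",np.median(end[:,0]),len(end))
    # lead-in/stop check, 2-param
E
python3 rail.py
```

```text
top stop [0.62042088 0.11633687 0.045     ] psi 99.11266250316233 yc -1.0595690991266338e-14 edges [-0.0589359   0.02815911] [ 0.04013577 -0.03220114] entry x -0.24887211308884866 20
scene stop [0.62871477 0.11202659 0.045     ] psi 100.77107829627401 yc 7.216449660063518e-16 edges [-0.00020087  0.03003937] [ 0.0095881  -0.02802111] entry x -0.24636566159102308 17
```

```bash
cat > plate.py <<'E'
from h import *
from rail import frame
for n,seed in (("top",(300,200)),("scene",(400,322))):
    im=cv2.imread(f"pics/{n}0.png"); hsv=cv2.cvtColor(im,cv2.COLOR_BGR2HSV)
    mk=(hsv[...,1]<90).astype(np.uint8)
    mk=cv2.morphologyEx(mk,cv2.MORPH_OPEN,np.ones((3,3),np.uint8))
    _,lab=cv2.connectedComponents(mk); print(lab[seed[1],seed[0]]); mk=(lab==lab[seed[1],seed[0]]).astype(np.uint8)
    c=max(cv2.findContours(mk,cv2.RETR_EXTERNAL,cv2.CHAIN_APPROX_NONE)[0],key=len).reshape(-1,2)
    for z in (0.,.008):
        X=plane(n,c,z); psi=np.deg2rad(100)
        S=np.array([.6245,.114,0]); u=np.array([np.cos(psi),np.sin(psi)]);v=np.array([-u[1],u[0]])
        a=(X[:,:2]-S[:2])@u; b=(X[:,:2]-S[:2])@v
        # v ~ -x : b>0 robot side
        for side in (1,-1):
            sel=(a>-.24)&(a<.1)&(b*side>0.02)
            aa,bb=a[sel],b[sel]
            for k in range(8):
                f=np.polyfit(aa,bb,1); res=bb-np.polyval(f,aa); k2=abs(res)<max(.0015,1.5*np.median(abs(res))); aa,bb=aa[k2],bb[k2]
            print(n,z,"side",side,"yaw",round(100+np.rad2deg(np.arctan(f[0])),2),"b at stop",f[1].round(4),"n",len(aa),"range a",aa.min().round(3),aa.max().round(3),res.std().round(5), "a ext",a.min().round(4),a.max().round(4))
E
python3 plate.py
```

```text
4
top 0.0 side 1 yaw 100.89 b at stop 0.0467 n 140 range a -0.238 0.098 0.00068 a ext -0.2543 0.1509
top 0.0 side -1 yaw 102.56 b at stop -0.0527 n 79 range a -0.237 0.075 0.00078 a ext -0.2543 0.1509
top 0.008 side 1 yaw 100.89 b at stop 0.0482 n 142 range a -0.239 0.099 0.00068 a ext -0.2531 0.1497
top 0.008 side -1 yaw 102.55 b at stop -0.0506 n 80 range a -0.236 0.074 0.00079 a ext -0.2531 0.1497
14
scene 0.0 side 1 yaw 99.52 b at stop 0.0491 n 76 range a -0.209 0.097 0.00078 a ext -0.2516 0.1939
scene 0.0 side -1 yaw 100.91 b at stop -0.0507 n 108 range a -0.238 0.099 0.00047 a ext -0.2516 0.1939
scene 0.008 side 1 yaw 99.54 b at stop 0.0471 n 78 range a -0.211 0.1 0.00077 a ext -0.2534 0.1883
scene 0.008 side -1 yaw 100.9 b at stop -0.0518 n 109 range a -0.24 0.098 0.00047 a ext -0.2534 0.1883
```

```bash
cat > rail2.py <<'E'
from h import *
from rail import frame
psi=np.deg2rad(100.9); A=frame(psi); h=np.array([np.cos(psi),np.sin(psi),0])
for n,P,seed in (("top",(604.9,213.1),(365,160)),("scene",(610.4,208.3),(350,330))):
    im=cv2.imread(f"pics/{n}0.png"); hsv=cv2.cvtColor(im,cv2.COLOR_BGR2HSV)
    mk=((hsv[...,1]<45)&(hsv[...,2]>120)).astype(np.uint8)
    _,lab=cv2.connectedComponents(mk); mk=(lab==lab[seed[1],seed[0]]).astype(np.uint8)
    c=max(cv2.findContours(mk,cv2.RETR_EXTERNAL,cv2.CHAIN_APPROX_NONE)[0],key=len).reshape(-1,2)
    S=np.array([*P,0.])/1000-h*.098; S[2]=.045
    o,d,_=rays(n,c); t=((S-o)@A[:,2])/(d@A[:,2]); X=(o+d*t[:,None]-S)@A*1000
    print(n,S)
    for a in range(-250,-160,10):
        q=X[(X[:,0]>=a)&(X[:,0]<a+10)]
        print(a,np.sort(q[:,1]).round(1))
E
python3 rail2.py
```

```text
top [0.62343135 0.11686805 0.045     ]
-250 [-32.6 -32.2 -32.  -31.6 -31.  -29.8 -27.7 -25.5 -22.8 -20.6 -18.5 -16.3
 -14.1 -11.4  -9.3  -7.1  -4.9  -2.2  -0.1   2.1   4.2   6.4   9.1  11.2
  13.4  15.5  17.6  20.3  22.5  24.6  29.4  31.   33.7  35.9  38.   40.1
  42.8  44.9  47.1  49.2  51.3  54.   56.1  58.2  60.3  63.   64.6  65.7
  66.2  66.7  67.2]
-240 [-32.3 -31.7 -31.1 -30.6  65.1  65.7  66.2  66.7  67.3]
-230 [-31.9 -31.3 -30.7 -30.3  29.3  29.9  30.9  32.6  34.1  36.3  38.4  40.
  42.2  64.6  65.2  65.7  66.2]
-220 [-32.  -31.4 -31.  -30.8 -30.4  29.3  29.8  30.4  30.9  43.8  46.5  48.6
  50.7  52.9  55.   55.5  56.1  56.6  64.1  64.6  64.6  65.2  65.7]
-210 [-32.2 -31.6 -31.1 -30.6  29.2  29.8  30.3  30.8  53.9  54.5  55.   55.5
  63.6  64.1  64.6  65.2]
-200 [-31.9 -31.7 -31.3 -30.7 -30.1  29.2  29.7  30.2  30.3  30.8  53.4  53.9
  54.5  55.   55.   63.   63.6  64.1  64.1  64.7]
-190 [-32.  -31.5 -30.9 -30.3  29.1  29.7  30.2  30.7  52.8  53.4  53.9  54.5
  62.5  63.   63.6  64.1]
-180 [-39.4 -36.6 -35.  -32.2 -31.6 -31.  -30.4  29.6  30.7  31.2  32.3  52.3
  52.8  53.4  53.9  54.4  62.   62.5  63.   63.6  63.6]
-170 [-38.4 -37.8 -36.8 -35.2  29.5  30.   30.6  31.2  31.7  51.7  52.3  52.8
  53.3  61.4  62.   62.5  63. ]
scene [0.62893135 0.11206805 0.045     ]
-250 [-29.6 -29.6 -28.3 -27.  -24.4 -21.8 -19.1 -16.5 -15.2 -12.5  -9.9  -7.2
  -4.5  -1.9   0.8   2.1   4.8   7.5  10.2  12.9  15.6  16.9  19.6  22.4
  25.1  26.5  29.3  30.7  30.9]
-240 [-29.6 -29.5 -29.5  31.1  31.2  31.4]
-230 [-29.5 -29.5 -29.4  30.1  30.2  30.4]
-220 [-29.4 -29.4 -29.4  30.5  30.7  30.9]
-210 [-29.4 -29.3 -29.3  31.   31.2  31.3  31.5]
-200 [-29.3 -29.3 -29.2 -29.2  30.2  30.3  30.5]
-190 [-29.2 -29.2 -29.2  30.6  30.8  31. ]
-180 [-29.1 -29.1 -29.1  31.1  31.3  31.4]
-170 [-31.8 -31.8 -30.5 -30.5  31.6  31.8  31.9  33.1  36.2  37.8]
```

Both clean edges give yaw 100.9°, and each camera puts the apron midline within 0.7 mm of its own plunger-based line. Now an IK check for both grip signs along the planned path.

```bash
cat > plan.py <<'E'
from h import *
from rail import frame
PSI=np.deg2rad(100.9); A=frame(PSI)
S=np.array([.6263,.1145,.045])   # mean of cameras; corrected later
def zrot(a): return Rn.from_euler('z',a).as_matrix()
def quat(M,sg): # module frame -> tool quaternion
    y=sg*M[:,1]; z=-M[:,2]; return Rn.from_matrix(np.c_[np.cross(y,z),y,z]).as_quat()
GH=.047
MODS={'A':(np.array([.415,-.0054]),np.deg2rad(18.1)),'B':(np.array([.4277,.1815]),np.deg2rad(-56.6))}
def railp(x,z=0,y=0,off=0): # TCP for module centre at rail x, underside at z; off= grip own-x
    return S+A@np.array([x+off,y,z+GH])
if __name__=="__main__":
    for k,(c,yaw) in MODS.items():
        for sg in (1,-1):
            q=quat(zrot(yaw),sg); qr=quat(A,sg)
            print(k,sg)
            for nm,p,qq in [("g",[*c,GH],q),("up",[*c,.22],q),("ra",railp(-.215,.06,0,-.01),qr),("rs",railp(-.215,.002,0,-.01),qr),("home",railp(-.04,0.001,0,-.01),qr)]:
                j=r.solve_ik(p,qq); print(nm,np.round(p,3),None if j is None else np.round(j,2))
    P=S+98e-3*np.array([np.cos(PSI),np.sin(PSI),0]); print(P)
    for a in (0,90,45,-45,135): 
        j=r.solve_ik([P[0],P[1],.148+.025],quat(zrot(np.deg2rad(a)),1)); print(a,None if j is None else np.round(j,2))
E
python3 plan.py
```

```text
A 1
g [ 0.415 -0.005  0.047] [-0.2   0.47  2.06 -0.    0.61 -2.08]
up [ 0.415 -0.005  0.22 ] [-0.2   0.18  1.86 -0.    1.1  -2.08]
ra [ 0.662 -0.069  0.21 ] [-0.1   0.61  1.24 -0.28  1.22  2.94]
rs [ 0.665 -0.085  0.154] [-0.13  0.67  1.3  -0.3   1.1   2.95]
home [0.633 0.08  0.105] [ 0.13  0.7   1.39 -0.32  1.06 -3.04]
A -1
g [ 0.415 -0.005  0.047] [-0.2   0.47  2.06 -0.    0.61  1.06]
up [ 0.415 -0.005  0.22 ] [-0.2   0.18  1.86 -0.    1.1   1.06]
ra [ 0.662 -0.069  0.21 ] [-0.1   0.61  1.24 -0.28  1.22 -0.21]
rs [ 0.665 -0.085  0.154] [-0.13  0.67  1.3  -0.3   1.1  -0.19]
home [0.633 0.08  0.105] [ 0.13  0.7   1.39 -0.32  1.06  0.1 ]
B 1
g [0.428 0.182 0.047] [ 0.24  0.53  1.93 -0.    0.68 -0.35]
up [0.428 0.182 0.22 ] [ 0.24  0.27  1.74 -0.    1.13 -0.35]
ra [ 0.662 -0.069  0.21 ] [-0.1   0.61  1.24 -0.28  1.22  2.94]
rs [ 0.665 -0.085  0.154] [-0.13  0.67  1.3  -0.3   1.1   2.95]
home [0.633 0.08  0.105] [ 0.13  0.7   1.39 -0.32  1.06 -3.04]
B -1
g [0.428 0.182 0.047] [ 0.24  0.53  1.93 -0.    0.68  2.79]
up [0.428 0.182 0.22 ] [ 0.24  0.27  1.74 -0.    1.13  2.79]
ra [ 0.662 -0.069  0.21 ] [-0.1   0.61  1.24 -0.28  1.22 -0.21]
rs [ 0.665 -0.085  0.154] [-0.13  0.67  1.3  -0.3   1.1  -0.19]
home [0.633 0.08  0.105] [ 0.13  0.7   1.39 -0.32  1.06  0.1 ]
[0.60776865 0.21073195 0.045     ]
0 [ 0.21  0.63  1.29 -0.    1.23 -1.36]
90 [ 0.21  0.63  1.29 -0.    1.23 -2.93]
45 [ 0.21  0.63  1.29 -0.    1.23 -2.14]
-45 [ 0.21  0.63  1.29 -0.    1.23 -0.57]
135 [ 0.21  0.63  1.29 -0.    1.23  2.57]
```

Run:
```python
from plan import *
c,yaw=MODS['A']; q=quat(zrot(yaw),-1)
r.reach([*c,.17],q); command_gripper(.062,40)
r.move_straight([*c,GH],speed=.2)
s=r.read_state(); print(s["time_s"],s["eef_pos"],s["contact_force"])
command_gripper(.0,40); s=r.read_state(); print(s["time_s"],s["grip_width"],s["contact_force"])
r.move_straight([*c,.12],speed=.25)
s=r.read_state(); print(s["time_s"],s["grip_width"],s["eef_pos"])
for n in ("scene","top"):
    im,d=optics.get_image(n); cv2.imwrite(f"pics/{n}1.png",im[:,:,::-1]); np.save(f"pics/{n}1d.npy",d)
a=cv2.imread("pics/scene1.png")[150:330,220:440]; b=cv2.imread("pics/top1.png")[200:380,220:440]
cv2.imwrite("pics/p1.png",cv2.resize(np.vstack([a,b]),None,fx=1.6,fy=1.6,interpolation=cv2.INTER_CUBIC))
```

```text
3.3083 [ 0.41543079 -0.005476    0.04747069] [ 0.03600723 -0.94489903  0.7974636 ]
3.7 0.029751443149807988 [-1.29188642 -0.53702305  7.14518336]
4.1417 0.029500092802106293 [ 0.41516551 -0.00543588  0.12064272]
```

View pics/p1.png

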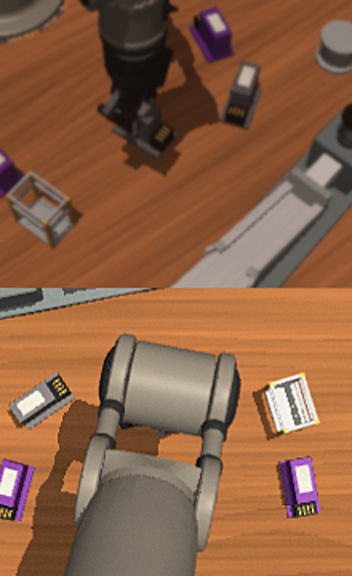

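The module is held at 29.5 mm, and the nose is visible in the scene view at about p1 (165,140). Next I'll hover over the apron and check there.

```bash
cat > hov.py <<'E'
from plan import *
def edges(M0,A_):  # module key points: foot corners (z0 bottom), nose top front edge, nose tip bottom
    return {k:M0+A_@np.array(v) for k,v in dict(f1=(.04,.023,.006),f2=(.04,-.023,.006),f3=(-.04,.023,.006),f4=(-.04,-.023,.006),n1=(.04,.015,.028),n2=(.04,-.015,.028),n3=(.02,.015,.028),n4=(.02,-.015,.028),t1=(.02,.015,.06),t2=(.02,-.015,.06)).items()}
def overlay(n,fn,name,off=-.01,sc=4,win=90):
    im=cv2.imread(fn); s=r.read_state(); T=Rn.from_quat(s["eef_rot"]).as_matrix()
    Mf=np.c_[-T[:,0]*-1,-T[:,1],-T[:,2]]; Mf[:,0]=np.cross(Mf[:,1],Mf[:,2])
    M0=s["eef_pos"]-Mf@np.array([off,0,GH])
    E=edges(M0,Mf); c=proj(n,[M0])[0].astype(int)
    x0,y0=max(c[0]-win,0),max(c[1]-win//1,0)
    cr=cv2.resize(im[y0:y0+2*win*3//4,x0:x0+2*win],None,fx=sc,fy=sc,interpolation=cv2.INTER_CUBIC)
    for k,v in E.items():
        p=proj(n,[v])[0]; p=((p-[x0,y0]+.5)*sc).astype(int); cv2.circle(cr,tuple(map(int,p)),2,(0,255,0),-1)
    cv2.imwrite(name,cr); print(n,"origin",x0,y0,{k:proj(n,[v])[0].round(1).tolist() for k,v in E.items()})
E
python3 - <<'E'
from hov import *
p=r.read_state()["eef_pos"]; q=quat(A,-1)
r.move_straight([*p[:2],.2],speed=.3)
r.reach(railp(-.215,.04,0,-.01),q)
s=r.read_state(); print(s["time_s"],s["eef_pos"],railp(-.215,.04,0,-.01))
for n in ("scene","top"):
    im,d=optics.get_image(n); cv2.imwrite(f"pics/{n}2.png",im[:,:,::-1]); np.save(f"pics/{n}2d.npy",d)
    overlay(n,f"pics/{n}2.png",f"pics/o2{n}.png")
E
```

```text
5.8083 [ 0.66168072 -0.07416796  0.18906053] [ 0.6626637  -0.07433403  0.19064817]
scene origin 261 230 {'f1': [355.6, 299.1], 'f2': [374.3, 314.2], 'f3': [328.7, 322.8], 'f4': [347.9, 339.3], 'n1': [361.7, 294.8], 'n2': [374.1, 304.8], 'n3': [355.2, 300.6], 'n4': [367.7, 310.8], 't1': [359.4, 290.1], 't2': [372.4, 300.5]}
top origin 268 65 {'f1': [342.4, 170.0], 'f2': [338.1, 149.3], 'f3': [378.9, 160.5], 'f4': [374.4, 139.6], 'n1': [339.1, 164.4], 'n2': [336.3, 150.7], 'n3': [348.3, 162.0], 'n4': [345.4, 148.3], 't1': [344.7, 159.0], 't2': [341.7, 145.0]}
```

View pics/o2scene.png

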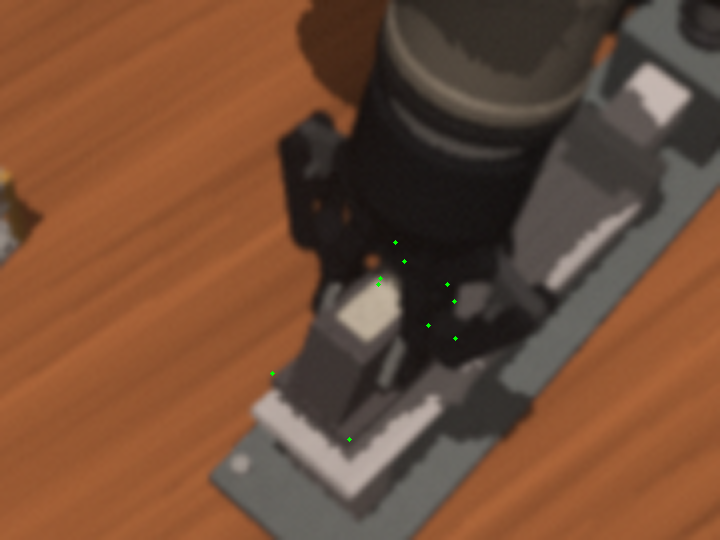

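View pics/o2top.png

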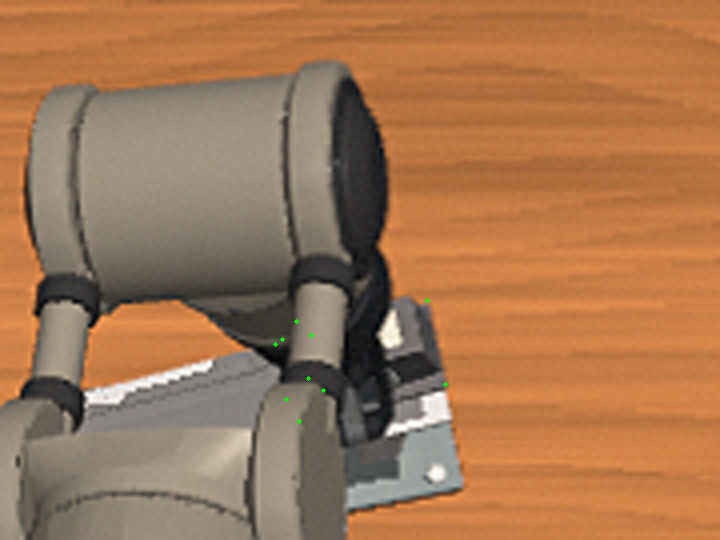

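Run:
```python
import cv2,numpy as np
a=cv2.imread("pics/top2.png"); b=cv2.imread("pics/scene2.png")
A=cv2.resize(a[130:190,350:400],None,fx=10,fy=10,interpolation=cv2.INTER_NEAREST)
for p in ((378.9,160.5),(374.4,139.6)): cv2.drawMarker(A,(int((p[0]-350+.5)*10),int((p[1]-130+.5)*10)),(0,255,0),0,8)
B=cv2.resize(b[295:365,315:385],None,fx=8.5,fy=8.5,interpolation=cv2.INTER_NEAREST)[:, :]
for p in ((328.7,322.8),(347.9,339.3)): cv2.drawMarker(B,(int((p[0]-315+.5)*8.5),int((p[1]-295+.5)*8.5)),(0,255,0),0,8)
A=cv2.convertScaleAbs(A,alpha=1.3); B=cv2.convertScaleAbs(B,alpha=1.8)
cv2.imwrite("pics/z2a.png",A);cv2.imwrite("pics/z2b.png",B)
```

```text
(no output)
```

View pics/z2a.png

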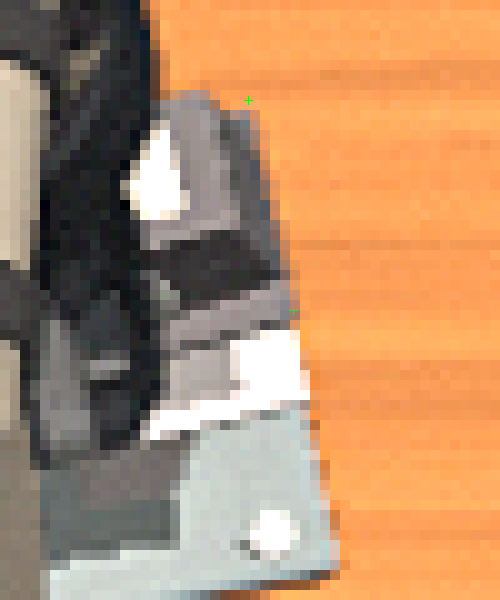

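View pics/z2b.png

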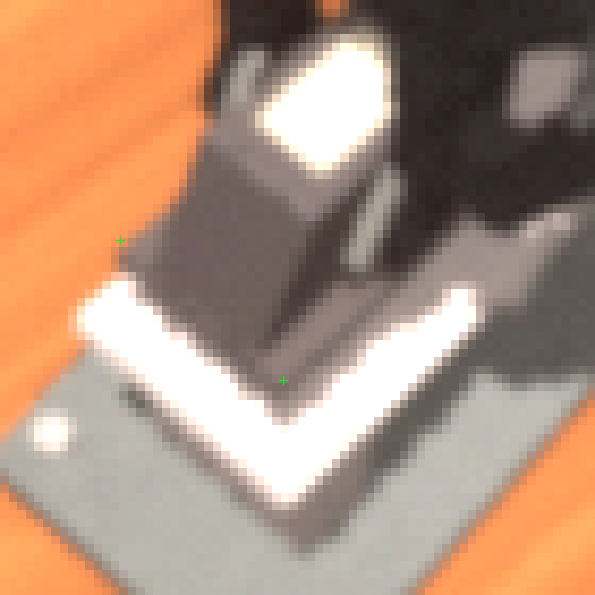

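Run:
```python
from plan import *
def onrail(n,px,S,h):
    o,d,_=rays(n,px); O=S+A@[0,0,h]; t=((O-o)@A[:,2])/(d@A[:,2]); return (o+d*t[:,None]-S)@A*1000
St=np.array([.6234,.1169,.045]); Ss=np.array([.6289,.1121,.045])
print("top foot edge",onrail("top",[(366,164.2),(379.2,162.0)],St,.046).round(1))
print("top foot bottom edge",onrail("top",[(366,164.2),(379.2,162.0)],St,.040).round(1))
# scene: foot bottom edge along far side: crop(285,420)->(390,300?) 
f=lambda x,y:(315+x/8.5-.5,295+y/8.5-.5)
print("scene foot bottom corner/left", onrail("scene",[f(285,420),f(118,265),f(340,368)],Ss,.040).round(1))
s=r.read_state(); print(((s["eef_pos"]-St)@A*1000).round(1),((s["eef_pos"]-Ss)@A*1000).round(1),((s["eef_pos"]-S)@A*1000).round(1))
# label centre in scene/top at module top z=.1 above floor
```

```text
top foot edge [[-229.5   22.3   46. ]
 [-257.6   24.8   46. ]]
top foot bottom edge [[-228.5   20.9   40. ]
 [-256.8   23.4   40. ]]
scene foot bottom corner/left [[-255.2  -24.8   40. ]
 [-252.9   24.1   40. ]
 [-236.5  -24.9   40. ]]
[-227.6   -1.7   86. ] [-222.1    2.8   87.6] [-224.8    0.7   86.8]
```

Relative to the apron midline, the module reads about +1 mm in the top view and -1 mm in the scene view, so it is centred. Now lower it onto the apron.

```bash
cat > rep.py <<'E'
from hov import *
def rep(t=""):
    s=r.read_state(); print(t,round(s["time_s"],2),"rail",((s["eef_pos"]-S)@A*1000).round(1),"Frail",(np.array(s["contact_force"])@A).round(1),"w",round(s["grip_width"],4)); return s
def snap(tag,win=None):
    for n in ("scene","top"):
        im,d=optics.get_image(n); cv2.imwrite(f"pics/{n}{tag}.png",im[:,:,::-1]); np.save(f"pics/{n}{tag}d.npy",d)
E
python3 - <<'E'
from rep import *
rep("hover")
print(r.move_straight(railp(-.215,.006,0,-.01),speed=.1)); rep()
print(r.move_straight(railp(-.215,-.004,0,-.01),speed=.02,max_force=4)); rep("touch")
snap(3)
a=cv2.imread("pics/scene3.png")[240:380,290:440]
cv2.imwrite("pics/p3.png",cv2.resize(a,None,fx=4,fy=4,interpolation=cv2.INTER_CUBIC))
E
```

```text
hover 5.91 rail [-224.8    0.7   86.8] Frail [ 0.2  0.7 -1.3] w 0.0296
False
 6.4 rail [-2.251e+02  1.000e-01  5.300e+01] Frail [ 1.1  0.2 -1.6] w 0.0295
True
touch 6.77 rail [-225.3   -0.5   48.6] Frail [-0.5 -0.1  3.8] w 0.0294
```

View pics/p3.png

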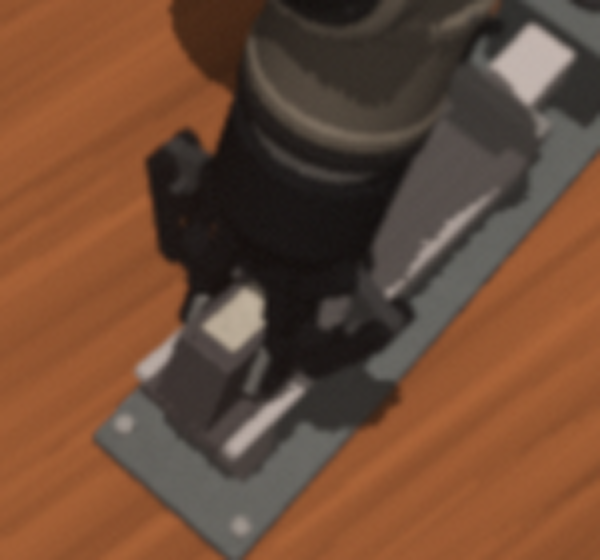

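The foot is down, with equal apron margins on both sides at about (150,365) and (262,422) in the crop. Now slide it in under force control.

Run:
```python
from rep import *
print(r.move_straight(railp(-.215,.0022,0,-.01),speed=.02)); rep()
for x in (-.15,-.10,-.06):
    t=r.move_straight(railp(x,.0022,0,-.01),speed=.1,max_force=12); rep(f"{x} {t}")
    if t: break
snap(4)
a=cv2.imread("pics/scene4.png")[190:370,310:500]
cv2.imwrite("pics/p4.png",cv2.resize(a,None,fx=3.3,fy=3.3,interpolation=cv2.INTER_CUBIC))
```

```text
False
 7.12 rail [-2.248e+02  2.000e-01  4.890e+01] Frail [ 0.1  0.9 -2.6] w 0.0294
-0.15 False 7.92 rail [-160.3   -0.2   49.3] Frail [-0.2  0.4 -1.5] w 0.0291
-0.1 False 8.57 rail [-110.    -0.2   49.3] Frail [-0.5 -0.1 -2.2] w 0.0295
-0.06 False 9.12 rail [-69.8  -0.1  49.2] Frail [-0.1  0.6 -0.9] w 0.0293
```

View pics/p4.png

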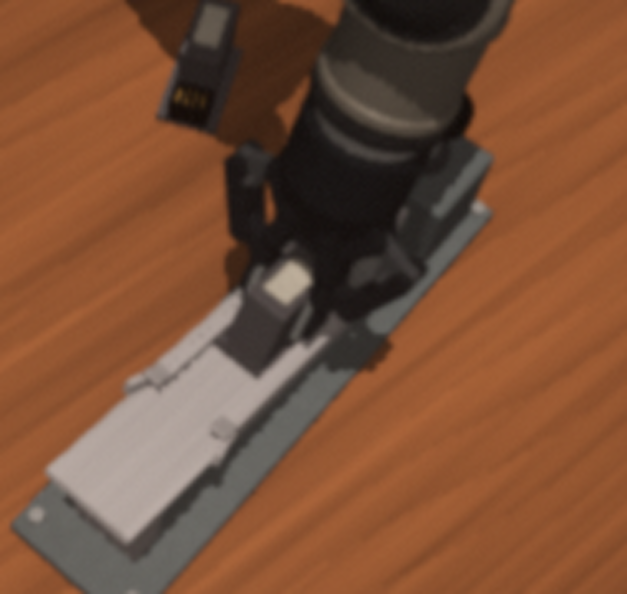

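The module is running under the lips without contact force. Continue to the stop.

Run:
```python
from rep import *
t=r.move_straight(railp(-.028,.0022,0,-.01),speed=.04,max_force=14); rep(f"stop {t}")
command_gripper(.046); rep("rel")
snap(5)
a=cv2.imread("pics/scene5.png")[190:370,310:500]
cv2.imwrite("pics/p5.png",cv2.resize(a,None,fx=3.3,fy=3.3,interpolation=cv2.INTER_CUBIC))
```

```text
stop True 9.83 rail [-46.7   0.2  49.1] Frail [-2.4 -0.2  0.2] w 0.0294
rel 10.14 rail [-46.6   0.8  48.2] Frail [ 0.6 -0.2 -0.2] w 0.0462
```

View pics/p5.png

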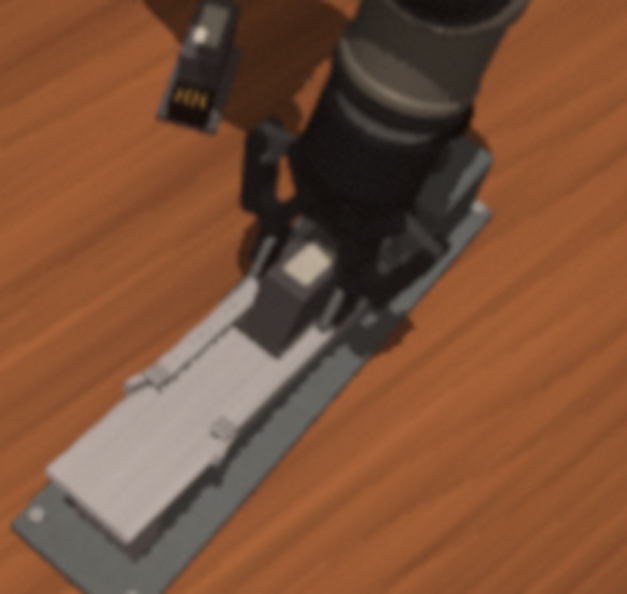

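Run:
```python
from rep import *
r.move_straight(railp(-.038,.09,0,-.01),speed=.25)
c,yaw=MODS['B']; q=quat(zrot(yaw),-1)
r.reach([*c,.19],q); rep("above B"); command_gripper(.062,40)
snap(6)
b=cv2.imread("pics/scene6.png")[190:370,310:500]
cv2.imwrite("pics/p6.png",cv2.resize(b,None,fx=3.3,fy=3.3,interpolation=cv2.INTER_CUBIC))
```

```text
above B 13.06 rail [ 59.3 182.2 167.7] Frail [-0.1 -0.5 -1. ] w 0.0462
```

View pics/p6.png

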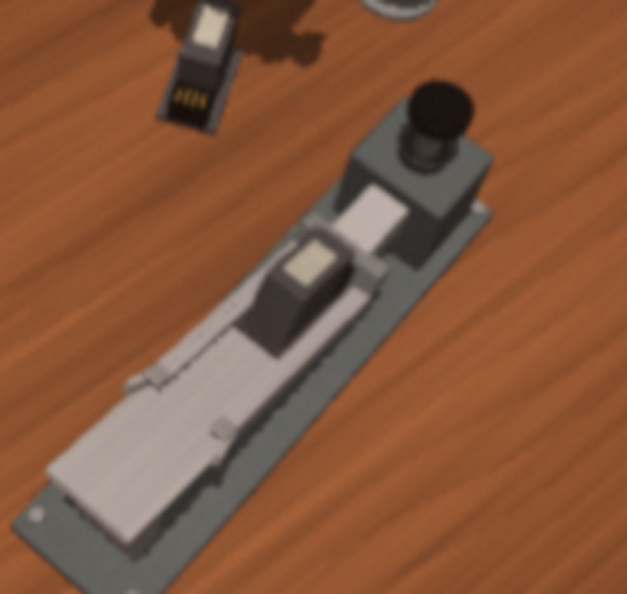

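View pics/top6.png

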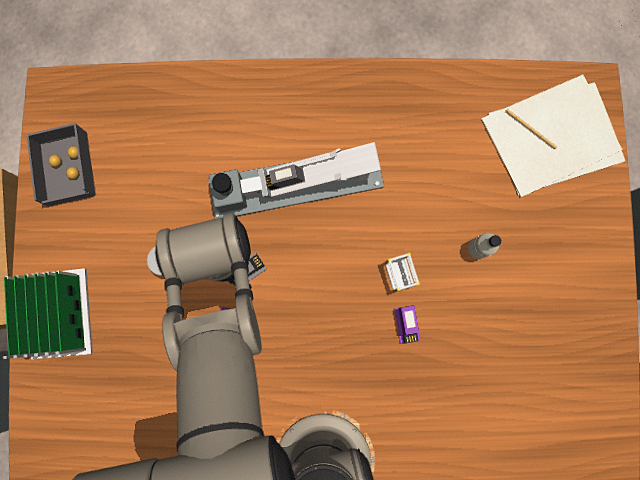

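Module A sits straight in the rail. Its body is around (285,178) in the top view, with the contacts close to the stop. Measure it in both views.

```bash
cat > meas.py <<'E'
from plan import *
def meas(tag):
    for n,Sn in (("top",np.array([.6235,.1168,.045])),("scene",np.array([.6289,.1121,.045]))):
        d=np.load(f"pics/{n}{tag}d.npy"); C=cloud(n,d); X=(C-Sn)@A
        mk=((X[...,2]>.053)&(X[...,2]<.07)&(X[...,0]>-.25)&(X[...,0]<0)&(abs(X[...,1])<.03)).astype(np.uint8)
        for c in cv2.findContours(mk,cv2.RETR_EXTERNAL,cv2.CHAIN_APPROX_NONE)[0]:
            if cv2.contourArea(c)<60: continue
            o,dd,_=rays(n,c.reshape(-1,2)); O=Sn+A@[0,0,.06]; t=((O-o)@A[:,2])/(dd@A[:,2]); P=((o+dd*t[:,None]-Sn)@A*1000)[:,:2].astype(np.float32)
            print(n,"top-face rect rail mm",cv2.minAreaRect(P),"x",P[:,0].min(),P[:,0].max(),"y",P[:,1].min(),P[:,1].max(), "z",np.median(X[mk>0][:,2]))
if __name__=="__main__":
    import sys; meas(sys.argv[1])
E
python3 meas.py 6
```

```text
top top-face rect rail mm ((-50.74639892578125, 1.0492181777954102), (32.66556167602539, 61.50712203979492), 89.97410583496094) x -81.49573 -19.996853 y -15.294666 17.380667 z 0.05981853364306758
scene top-face rect rail mm ((-48.072025299072266, 0.7456684112548828), (32.25630187988281, 69.150634765625), 89.47315216064453) x -82.717476 -13.437901 y -15.602218 16.743113 z 0.06190494712599526
```

Module A is home: its top-face centre is at x = -50.7 and -48 mm (nominal -50), y about 1 mm. Now module B.

Run:
```python
from rep import *
c,yaw=MODS['B']; q=quat(zrot(yaw),-1)
r.move_straight([*c,GH],speed=.2)
command_gripper(0,40); rep("grip")
r.move_straight([*c,.25],speed=.3)
r.reach(railp(-.215,.06,0,-.01),quat(A,-1)); rep("hover")
snap(7)
b=cv2.imread("pics/scene7.png")[230:380,290:490]
cv2.imwrite("pics/p7.png",cv2.resize(b,None,fx=3.5,fy=3.5,interpolation=cv2.INTER_CUBIC))
```

```text
grip 14.71 rail [ 98.5 181.7  31.4] Frail [-1.8  0.5  7.9] w 0.0294
hover 18.07 rail [-224.7    0.   106.9] Frail [ 0.  -0.4 -1.5] w 0.0292
```

View pics/p7.png

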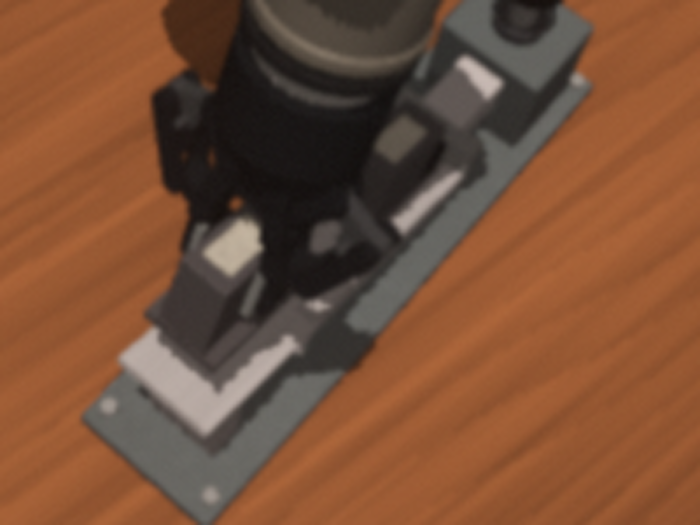

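The tall end of B faces uphill at about (205,300) in the crop, so its nose points downhill as A's did. Lower and slide it in the same way.

Run:
```python
from rep import *
import sys
r.move_straight(railp(-.215,.007,0,-.01),speed=.15); rep()
t=r.move_straight(railp(-.215,-.004,0,-.01),speed=.02,max_force=4); s=rep(f"touch {t}")
zt=((s["eef_pos"]-S)@A)[2]-GH
z=zt+.0005
r.move_straight(railp(-.215,z,0,-.01),speed=.02); rep()
for x in (-.17,-.135):
    t=r.move_straight(railp(x,z,0,-.01),speed=.1,max_force=12); rep(f"{x} {t}")
    if t: break
else:
    t=r.move_straight(railp(-.105,z,0,-.01),speed=.04,max_force=15); rep(f"stop {t}")
snap(8)
b=cv2.imread("pics/scene8.png")[190:370,310:500]
cv2.imwrite("pics/p8.png",cv2.resize(b,None,fx=3.3,fy=3.3,interpolation=cv2.INTER_CUBIC))
```

```text
18.67 rail [-2.251e+02 -2.000e-01  5.430e+01] Frail [ 0.4 -0.8 -1.1] w 0.0297
touch True 19.07 rail [-225.2   -0.7   48.5] Frail [0.  0.6 3.4] w 0.0297
 19.32 rail [-2.249e+02  1.000e-01  4.880e+01] Frail [ 0.4 -0.2 -1.1] w 0.0294
-0.17 False 19.93 rail [-1.798e+02 -1.000e-01  4.910e+01] Frail [-0.3  0.4 -0.8] w 0.0294
-0.135 False 20.43 rail [-1.448e+02 -1.000e-01  4.910e+01] Frail [-0.2  0.3 -1.2] w 0.0298
stop True 20.97 rail [-126.1   -0.    49.1] Frail [-2.3 -0.9 -0.1] w 0.0298
```

View pics/p8.png

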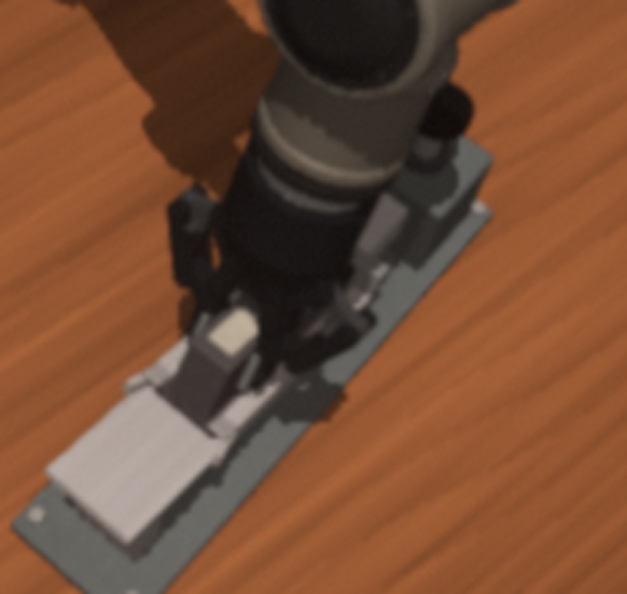

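```bash
python3 - <<'E'
from rep import *
command_gripper(.046); rep("rel")
r.move_straight(railp(-.117,.09,0,-.01),speed=.25)
r.reach([.45,.20,.26],quat(zrot(np.deg2rad(11)),-1)); rep("away")
snap(9)
b=cv2.imread("pics/scene9.png")[190:370,310:500]
cv2.imwrite("pics/p9.png",cv2.resize(b,None,fx=3.3,fy=3.3,interpolation=cv2.INTER_CUBIC))
E
python3 meas.py 9
```

```text
rel 21.38 rail [-125.8    0.8   47.9] Frail [-0.3 -0.7  0.4] w 0.0458
away 23.38 rail [ 53.3 156.8 238.4] Frail [-0.3  0.1  0.4] w 0.046
top top-face rect rail mm ((-50.72627639770508, 0.9779424667358398), (32.541229248046875, 61.46027755737305), 89.9953384399414) x -81.45656 -19.996853 y -15.294666 17.247564 z 0.05968700551639773
top top-face rect rail mm ((-130.7857208251953, 0.09026527404785156), (61.5207405090332, 31.581464767456055), 0.7858635187149048) x -161.61246 -100.11129 y -15.591447 16.137354 z 0.05968700551639773
scene top-face rect rail mm ((-127.89102172851562, 0.9967470169067383), (67.97578430175781, 31.55356788635254), 1.2419545650482178) x -161.55792 -94.018486 y -15.408519 16.507193 z 0.06204303533571624
scene top-face rect rail mm ((-47.738609313964844, 0.6441097259521484), (32.059326171875, 68.4819564819336), 89.47315216064453) x -82.11394 -13.437901 y -15.602218 16.714865 z 0.06204303533571624
```

View pics/p9.png

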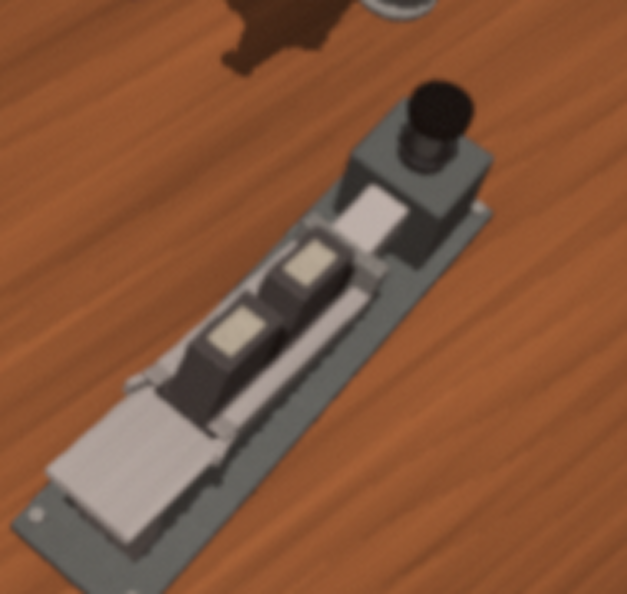

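Both modules are home: the top-face centres are 80.1 mm apart and within about 1 mm of the midline. Now the plunger.

Run:
```python
from rep import *
command_gripper(0.0,40)
P=np.array([.6078,.2107]); q=quat(zrot(np.deg2rad(11)),-1)
r.reach([*P,.22],q); rep("above")
r.move_straight([*P,.178],speed=.15); s=rep("near"); print(s["eef_pos"])
t=r.move_straight([*P,.144],speed=.05,max_force=28); s=rep(f"press {t}"); print(s["eef_pos"],s["contact_force"])
r.hold(.3); s=rep(); print(s["eef_pos"],s["contact_force"])
snap("10")
```

```text
above 24.67 rail [ 46.2   0.8 195.1] Frail [0.2 0.1 0.2] w 0.0002
near 25.1 rail [ 57.5   0.4 156.2] Frail [-0.7 -0.   0.3] w -0.0
[0.60730178 0.2109702  0.17925131]
press True 25.75 rail [ 65.6  -1.  126.9] Frail [-4.5  4.1 12.7] w 0.0002
[0.60871503 0.21097714 0.14894335] [-3.85713079 -1.60265373 13.47619832]
 26.05 rail [ 65.5  -1.  127.3] Frail [-4.1  4.1 11.2] w 0.0003
[0.60870717 0.21099421 0.14935013] [-3.82948179 -1.58298275 11.90683212]
```

The tip is about 24 mm down, so push a little further to be sure it sits at the stop.

Run:
```python
from rep import *
P=np.array([.6078,.2107])
t=r.move_straight([*P,.1445],speed=.02,max_force=35); s=rep(f"press {t}"); print(s["eef_pos"],s["contact_force"])
r.hold(1.2); s=rep(); print(s["eef_pos"],s["contact_force"])
snap("11")
b=np.hstack([cv2.imread("pics/scene11.png")[150:330,330:530],cv2.imread("pics/scene9.png")[150:330,330:530]])
cv2.imwrite("pics/p11.png",cv2.resize(b,None,fx=2,fy=2,interpolation=cv2.INTER_CUBIC))
```

```text
press False 26.44 rail [ 65.9  -0.9 126. ] Frail [-5.4  4.7 17.4] w -0.0004
[0.60865352 0.21098517 0.14800031] [-4.52575516 -1.29236382 18.21631265]
 27.64 rail [ 65.9  -0.9 126.1] Frail [-5.2  5.1 17.3] w 0.0002
[0.60867004 0.21095554 0.14801884] [-4.93054079 -1.16142132 18.059545  ]
```

View pics/p11.png

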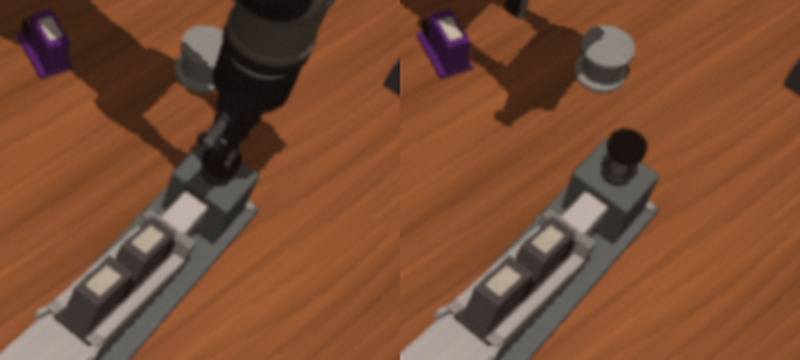

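The tip is at 0.123 m with 18 N vertical force, so the plunger is at its stop, and it has been held there for over 1.2 s. The head sits low at about (220,165) and the modules have not moved. Release and withdraw.

```bash
python3 - <<'E'
from rep import *
P=np.array([.6078,.2107])
r.move_straight([*P,.24],speed=.12); rep("up")
r.reach([.40,.12,.30],quat(zrot(np.deg2rad(11)),-1)); rep("away")
snap("12")
b=np.hstack([cv2.imread("pics/scene12.png")[190:370,300:500],cv2.imread("pics/top12.png")[100:280,190:390]])
cv2.imwrite("pics/p12.png",cv2.resize(b,None,fx=2,fy=2,interpolation=cv2.INTER_CUBIC))
for n in ("top","scene"):
    C=cloud(n,np.load(f"pics/{n}12d.npy")); im=cv2.imread(f"pics/{n}12.png")
    k=(np.hypot(C[...,0]-.6078,C[...,1]-.2107)<.014)&(im.max(2)<70); print(n,"plunger top z",np.median(C[k][:,2]),k.sum())
    for nm,x,y in (("bottle",.482,-.359),("frame",.42,-.17),("reel",.4535,.357)):
        D=np.load(f"pics/{n}0d.npy"); C0=cloud(n,D)
        for lab,CC in (("0",C0),("12",C)):
            m=(np.hypot(CC[...,0]-x,CC[...,1]-y)<.06)&(CC[...,2]>.03)&(CC[...,2]<.17); print(n,nm,lab,CC[m].mean(0).round(4) if m.any() else None,m.sum())
E
python3 meas.py 12
```

```text
up 28.69 rail [ 40.7   0.4 213.2] Frail [-0.2 -0.1 -0.3] w 0.0002
away 29.62 rail [-24.  220.2 258.3] Frail [-0.5 -0.1  0.1] w 0.0001
top plunger top z 0.14763283199726795 147
top bottle 0 [ 0.4759 -0.3499  0.0987] 568
top bottle 12 [ 0.4758 -0.3499  0.0988] 568
top frame 0 [ 0.422  -0.1741  0.0687] 328
top frame 12 [ 0.4221 -0.1741  0.0686] 329
top reel 0 [0.4507 0.3615 0.054 ] 673
top reel 12 [0.4507 0.3614 0.0541] 673
scene plunger top z 0.14480830099863512 212
scene bottle 0 [ 0.4943 -0.3589  0.0965] 902
scene bottle 12 [ 0.4943 -0.3588  0.0967] 899
scene frame 0 [ 0.4248 -0.1768  0.0638] 599
scene frame 12 [ 0.4249 -0.1767  0.064 ] 597
scene reel 0 [0.4556 0.3574 0.0527] 513
scene reel 12 [0.4556 0.3574 0.0526] 517
top top-face rect rail mm ((-50.746337890625, 0.6939830780029297), (31.97330665588379, 61.50035858154297), 89.9953384399414) x -81.49573 -19.996853 y -15.294666 16.67946 z 0.05997666317203406
top top-face rect rail mm ((-130.5289306640625, 0.08194255828857422), (60.91608810424805, 31.426790237426758), 0.46476325392723083) x -160.88054 -100.11129 y -15.591447 16.017801 z 0.05997666317203406
scene top-face rect rail mm ((-127.73985290527344, 0.5051307678222656), (32.28265380859375, 67.40278625488281), 89.5487289428711) x -161.55792 -94.018486 y -15.777243 16.507193 z 0.06212143914677379
scene top-face rect rail mm ((-47.54963684082031, 1.0414085388183594), (68.33069610595703, 31.779537200927734), 0.5312031507492065) x -81.69765 -13.437901 y -15.119616 16.714865 z 0.06212143914677379
```

View pics/p12.png

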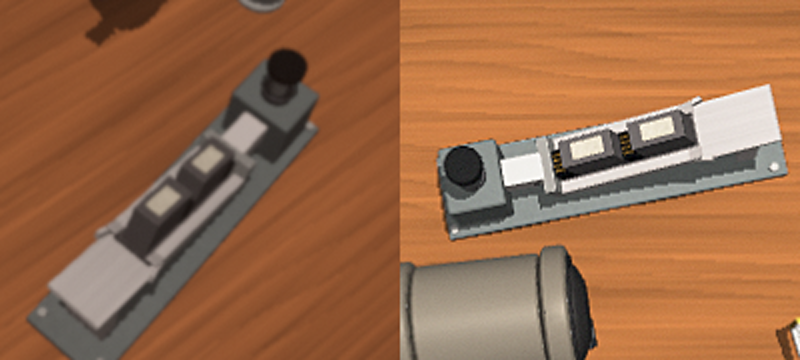

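The plunger is back up, with its head at (463,165) in the right panel. Both modules are in line with noses downhill at (590,150) and (660,132), the arm is clear, and no bystander has moved.

```bash
python3 -c "
from workcell import r
r.finish_job(); print(r.read_state()['time_s'])"
```

```text
the job is handed in; nothing more can be done
the job is handed in; nothing more can be done
```

I slid both grey modules nose-downhill under the lips, the first to the end stop and the second up against it. Then I pressed the plunger to its stop, held it for over 1.2 s, let it spring back and took the arm away. The job was handed in at about 30 s of robot time. No verdict is reported, so these are my own last checks:

- **Modules:** the top-face centres are at x = -50.7 and -130.5 mm in the top view (nominal -50 and -130). They are within about 1 mm of the midline and within 0.01 rad of the rail direction.
- **Plunger, pressed:** the fingertips were at 0.123 m with 18 N vertical force, which matches the stop. At the first press it stopped about 1 mm short, so I pushed again.
- **Plunger, released:** the top view gives its top at 0.148 m, fully up. The scene view gives 0.145 m, about 3 mm lower, which I put down to that camera's offset.
- **Bystanders:** the bottle, reel and frame show no shift beyond about 0.2 mm in either view.
- **Disagreement:** the two cameras differ by about 6 to 7 mm in absolute position, more than the stated 2 mm. I used their mean, and a check with the first module held over the apron supported it. The scene view also puts the module centres about 3 mm further downhill; its face outlines came out 68 mm long instead of 60, so I relied on the top view there.

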